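# Lock the yoke of the bar vise with a new pin

## Task

The square bar is already lying in the V of the yoke vise: swing the yoke shut over it, then take the yellow-handled lock pin from the wooden block and push it through ear, yoke eye and ear until its square shoulder is home against the ear. Enter from the side away from the rusty broken end of the old pin, so that the new pin drives that stub out of the far ear and onto the bench. Leave the pin in place and let go; the bar and the other tools stay where they lie.

Things in the scene. Friction and masses are not known exactly. Their poses are not given: they have to be found in the camera images.
- vise: Hinged-yoke bench vise, dark blue-grey base bolted down: foot 230 (x) x 80 (y) x 14 mm, origin under its centre. Bar, hinge and lock-pin bore run along its y. Hinge axis at x = -70, bore axis at x = +70 mm, both 85 mm high. Two lock ears, plates 40 x 40 mm, at y = -30 to -14 and +14 to +30 mm, each with a 17 mm bore; the yoke's eye fits between. Outside them only the foot lies under the bore.
- yoke (a joint): Opening of the red yoke, rad: 0 = shut (hard stop, bores in line); positive = lock end swung up and over towards the hinge side (vise -x). Starts 0.5 to 1.1. Stiff hinge: it stays where left above about 0.3 rad, below that it falls shut; 3 to 8 N at the hub move it. The yoke is an inverted U 24 mm wide (y), 1 kg, its top 179 mm high when shut, with a screw through the top.
- yoke_hub (a point): Centre of the round hub (28 mm diameter, 26 mm long) on the yoke's upright screw (20 mm thick, boss 38 mm below the hub centre); a 10 mm T-bar reaches 53 mm to each side along vise y. 156.5 mm from the hinge axis; shut: 225 mm above the vise origin; open: leaning to vise -x; it rises to 242 mm in mid-swing. A near-level push along vise +x from the hinge side, following it, shuts the yoke.
- yoke_eye (a point): Centre of the 17 mm bore of the yoke's eye, a 40 x 40 mm plate 24 mm thick (vise y -12 to +12 mm when shut); on the lock-pin axis when the yoke is shut.
- bore_in (a point): Centre of the bore's mouth on the outer face of the entry ear (vise y = -30 mm, 85 mm above the bench); axes parallel to the vise's: the pin is pushed in along +y.
- bore_out (a point): Centre of the bore's mouth on the outer face of the far ear (vise y = +30 mm), where the stub comes out.
- pin: New lock pin, 152 mm long, 0.2 to 0.41 kg, lying flat on the block. Origin on its axis at the square shoulder, x along it to the tip. Yellow square grip 19 x 19 mm from x = -70 to 0 (sides upright, axis 9.5 mm above the block); bright 14 mm round shank from 0 to 82 mm, last 16 mm tapered to a 6 mm nose. Centre of mass near x = -13 mm. Home, 22 mm of tip stand out of the far ear.
- pin_tip (a point): Point of the pin's nose, on its axis 82 mm ahead of the pin's origin.
- stub: Rusty broken end of the old pin, 14 mm diameter, 26 mm long, 0.03 kg, lying loose in the far lock ear (vise +y), about 10 mm of its pointed end standing out. Origin at its broken face on its axis (14.5 mm from the vise's middle plane at the start), x to the pointed end. It slides when pushed and drops once half out.
- bar: Black square bar 20 x 20 x 130 mm, 0.41 kg, lying cornerwise in the V; origin at its middle, y along it. It reaches 35 to 47 mm from the vise's middle plane on the entry side (-y) and 83 to 95 mm on the far side; its top edge is 78 mm above the bench. Shut, the yoke's jaw stops 19 mm above it.
- block: Wooden block 230 (its x) x 200 (y) x 45 mm high, fixed; origin at the centre of its underside. Pin, chisel and punch lie on its top about 70 mm apart, roughly along its y, in any order, tips towards its +y.
- chisel: Dark octagonal cold chisel, 18 mm thick, 159 mm long, x along it to the edge, origin on its axis (reaches from -79 to +80 mm). Bystander on the block.
- punch: Blue octagonal drift punch, 16 mm thick, 158 mm long, x along it to its thin end (reaches from -78 to +80 mm). Bystander on the block.
- hammer: Hammer, 42 mm high, handle 270 mm long along x; from x = -165 to +135 mm, head 105 mm wide at x = +115 mm. Bystander.
- tongs: Black tongs lying flat, 16 mm high, from x = -205 to +85 mm, up to 75 mm wide at the reins. Bystander.
- wire_brush: Wooden-handled wire brush, 31 mm high, 280 mm long along x. Bystander.
- offcut: Black steel offcut 30 x 110 (its y) x 25 mm high, origin at the centre of its underside, beside the vise on the entry side. Bystander.
- angle_iron: Piece of brown angle iron 40 x 90 (its y) mm, 40 mm high, origin under its centre. Bystander.
- flux_jar: White flux jar with a green lid, 66 mm diameter, 75 mm high, 0.4 kg, origin under its centre; it stands beside the pin's way into the bore, 75 to 95 mm from the bore axis. Bystander.
There are look-alikes about, which are no part of the job. There is more than one size of the pin; the one meant has the size given above.

How it is judged:
By the outcome, as a careful person would: the job done as asked, in the order asked, and still so for the second after the job is handed in, with the robot touching nothing.
It also fails if it takes over 54 s, if anything falls off the work surface, if the arm or the gripper's body presses on something with over 40 N, if the wrist force passes 120 N, or if a joint passes its speed limit or range.

## Robot

A 7-joint arm with a two-finger parallel gripper is mounted at the origin on the work surface. World frame = base frame: x ahead of the robot, y to its left, z up, the work surface at z = 0. Lengths are in mm, angles in degrees, forces in N, time in s.
With the tool pointing down it reaches from about 400 to 875 mm from the base axis. Payload 4.4 kg.
Tool frame: the origin (TCP) lies on the centre line of the jaws, within the pads' length; the fingertips stand ahead of it and the grasp point (between the pads) lies 5 mm behind it (finger_overhang is the z of the fingertips in the tool frame, in mm); z points along the fingers, y is the direction in which the jaws open and shut (so a half turn about z gives the same grasp; the last joint's range is limited). The gripper opens to 85 mm and grips with 20 to 120 N. Pads are 22 mm wide; open, the fingers measure 114 mm over their backs; the gripper's body (76 mm by 85 mm) begins 54 mm behind the grasp point. The pads swing forward as they close: fully open they stand 13 mm farther back than shut.
Start: joints at [69.798, 36.005, 2.206, 86.941, -1.547, 57.084, -1.146], TCP at [183.902, -623.456, 245.313] pointing down, gripper open.
Joint ranges: [-175.42, 175.42], [-21.48, 121.26], [-71.46, 75.88], [10.55, 141.38], [-63.04, 243.04], [13.31, 113.54], [-168.57, 168.57]. Speed limits (degrees/s): [147.25, 147.25, 180, 180, 180, 180, 180].

## Interface

Orientations are given as [roll, pitch, yaw] about the fixed x, y, z axes, in that order (R = Rz(yaw) Ry(pitch) Rx(roll)).
In Python, from workcell import read_state, get_image, camera_info, close_job, finger_overhang gives the robot as it stands.
- The arm moves only by the tool jog_arm, never from a script. Its argument "increments" is a list that holds one entry, the list of rows, each a list of 5 numbers: the shift along the tool's x, y, z in cm, then the turn about the tool's z in rad, then the finger opening in cm, from 0 to 8.54. In form: [[[x, y, z, yaw, claw], ...]]. A call has 1 to 20 rows; each row shifts and turns the commanded pose from where the row before left it, along the tool's axes as they then stand; what a row does not reach is not made up. A row lasts 1/10 s, in which the tool goes at most 50 mm and 8.59 degrees, less where a joint would pass 70% of its speed; a pose out of reach is approached as far as the arm can. A call is refused whole if a number of a shift passes 5 or a number of a turn 0.15, either way. A call with a gripper value outside its range is refused whole. The fingers move at their own pace and stop on an object; "squeeze" is the grip in N (left out, the last holds). Time passes only in rows, so rows that do not move let the fingers close. It gives the time, the measured TCP pose, the force and the opening at its end, in the units of the state.
- read_state(): the state, without advancing time (a new reading comes with each control period).
- get_image(name): name is "scene" or "side" or "wrist"; returns the picture (384x512x3 uint8, blue, green, red); there is no depth.
- camera_info(name): a dict with "fx", "fy", "cx", "cy" (pixels), "extrinsics" (4x4, takes a point from camera to world coordinates). Camera axes: x right, y down, z forward; pixel columns grow to the right and rows downward; lengths in mm; the calibration is good to about 2 mm. A picture is of the moment at which its call begins: read the wrist's pose just before it. camera_info takes no time and is no camera call; for the wrist camera it gives the pose at the moment of the call.
- close_job(): hands the job in, once; it reports no verdict.
The state is a dict: "t": time; "qpos": joint angles; "qd": joint speeds; "effort": joint torques, N m; "position": TCP position; "orientation": TCP orientation; "ft_force": force on the tool from outside, world axes, zero at the start; "ft_torque": the same for the moment, N m; "width": finger opening in mm.
Only numpy, scipy, OpenCV 4.12 (cv2) and the standard library are available. Lean on these libraries where they do the work, as an engineer would, in place of code of your own. Each camera call takes 0.05 s, during which the arm holds its last target.

## Working session

There is one attempt and no reset: what is moved stays moved. The work goes in short steps, Python scripts to look and compute and a tool call to move; the robot and the scene stay as the last step left them, time stands still between calls to the robot, and variables do not carry over. Pictures are saved under pics/ and viewed, and the job is handed in when it is done.

Besides the shell and the picture viewer there is one more tool, called after "Call:" as a command line: name --argument value ..., lists and objects as JSON in quotes. jog_arm: Moves the arm, as the interface text tells. Its arguments: {"type":"object","properties":{"increments":{"type":"array","items":{"type":"array","items":{"type":"array","items":{"type":"number"}}}},"squeeze":{"type":"number"}},"required":["increments"]}

```bash
ls; mkdir -p pics; python3 - <<'E'
from workcell import *
import cv2
print(read_state()); print(finger_overhang() if callable(finger_overhang) else finger_overhang)
for n in ["scene","side","wrist"]:
    c=camera_info(n); print(n,c)
    cv2.imwrite(f"pics/{n}0.png",get_image(n))
E
```

```text
pics
{'t': 0.0, 'qpos': array([69.79556558, 36.05874597,  2.20288618, 86.99689354, -1.54739984,
       57.08188726, -1.14514174]), 'qd': array([-0.03099372, -0.02125707, -0.01264689, -0.03722291, -0.01082215,
        0.04730314, -0.04813545]), 'effort': array([ 3.74409547e-04, -5.63401794e+01,  1.22629378e+00, -1.93443149e+01,
        1.10343058e-02,  1.05555952e-02, -1.96609670e-05]), 'position': array([ 183.75420062, -622.86463769,  244.38608023]), 'orientation': array([-1.79892168e+02,  1.26697426e-03,  1.64346410e+01]), 'ft_force': array([-0.15864713, -0.11330207,  0.35394344]), 'ft_torque': array([-0.02647692,  0.00045244,  0.01641593]), 'width': 85.27359249135864}
14.0
scene {'fx': 494.5819217488107, 'fy': 494.5819217488107, 'cx': 255.43636943539695, 'cy': 200.23441220740025, 'extrinsics': array([[-3.96969959e-01,  6.69389730e-01, -6.27958789e-01,
         1.32185388e+03],
       [ 9.17831572e-01,  2.89339029e-01, -2.71786923e-01,
         3.79296703e+02],
       [-2.38389283e-04, -6.84251646e-01, -7.29245931e-01,
         1.09993705e+03],
       [ 0.00000000e+00,  0.00000000e+
[... 272 characters left out ...]
46e-01,  5.26329460e-01, -7.96414087e-01,
         9.68082748e+02],
       [-6.93934727e-03, -8.35445607e-01, -5.49529329e-01,
         8.19252973e+02],
       [ 0.00000000e+00,  0.00000000e+00,  0.00000000e+00,
         1.00000000e+00]])}
wrist {'fx': 277.911594445231, 'fy': 277.911594445231, 'cx': 255.2897894961778, 'cy': 191.7013140876222, 'extrinsics': array([[ 2.82602928e-01, -9.09439001e-01, -3.05051287e-01,
         2.62546233e+02],
       [-9.59233683e-01, -2.68764804e-01, -8.73854758e-02,
        -5.99480802e+02],
       [-2.51528981e-03,  3.17310861e-01, -9.48318243e-01,
         3.73586729e+02],
       [ 0.00000000e+00,  0.00000000e+00,  0.00000000e+00,
         1.00000000e+00]])}
```

View pics/scene0.png

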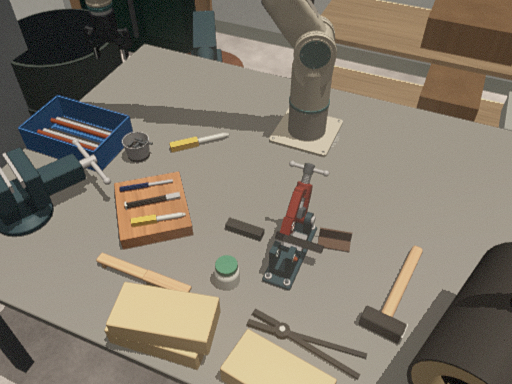

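View pics/side0.png

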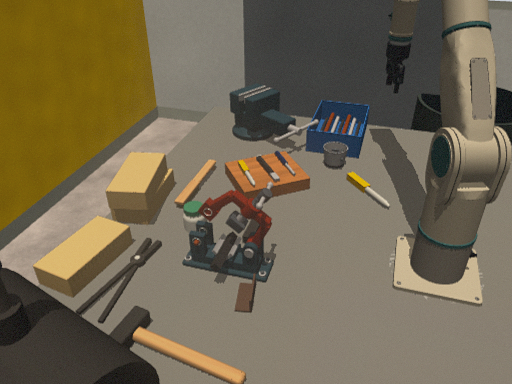

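View pics/wrist0.png

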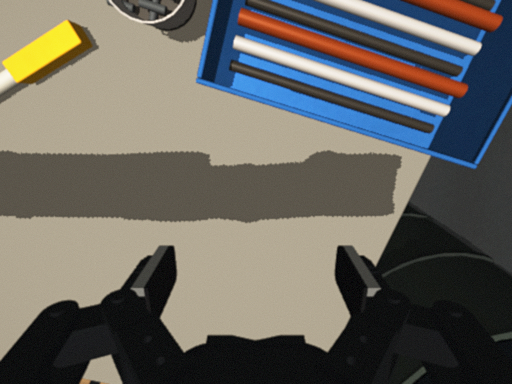

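Yellow-handled candidates are at scene (158,218) on the block and scene (200,141) loose on the bench. I'll enlarge both.

```bash
cat > h.py <<'E'
import numpy as np, cv2, json
from workcell import *
def cam(n):
    c=camera_info(n); return c
def proj(c,P):
    E=np.asarray(c["extrinsics"]); P=np.atleast_2d(np.asarray(P,float))
    q=(P-E[:3,3])@E[:3,:3]
    return np.c_[c["fx"]*q[:,0]/q[:,2]+c["cx"],c["fy"]*q[:,1]/q[:,2]+c["cy"]]
def onplane(c,uv,z):
    E=np.asarray(c["extrinsics"]); uv=np.atleast_2d(np.asarray(uv,float))
    d=np.c_[(uv[:,0]-c["cx"])/c["fx"],(uv[:,1]-c["cy"])/c["fy"],np.ones(len(uv))]@E[:3,:3].T
    return E[:3,3]+d*((z-E[2,3])/d[:,2])[:,None]
def crop(img,x0,y0,x1,y1,k,fn):
    cv2.imwrite(fn,cv2.resize(img[y0:y1,x0:x1],None,fx=k,fy=k,interpolation=cv2.INTER_CUBIC))
E
python3 - <<'E'
from h import *
a=cv2.imread("pics/scene0.png"); b=cv2.imread("pics/side0.png")
crop(a,100,120,240,250,5,"pics/c1.png")
crop(a,210,150,370,300,5,"pics/c2.png")
crop(b,170,140,320,290,5,"pics/c3.png")
c=cam("scene")
print(onplane(c,[[170,147],[196,140],[228,134]],10))
E
```

```text
[[ 272.02073417 -387.96842238   10.        ]
 [ 205.09603923 -324.94589541   10.        ]
 [ 132.79598741 -238.58300507   10.        ]]
```

View pics/c1.png

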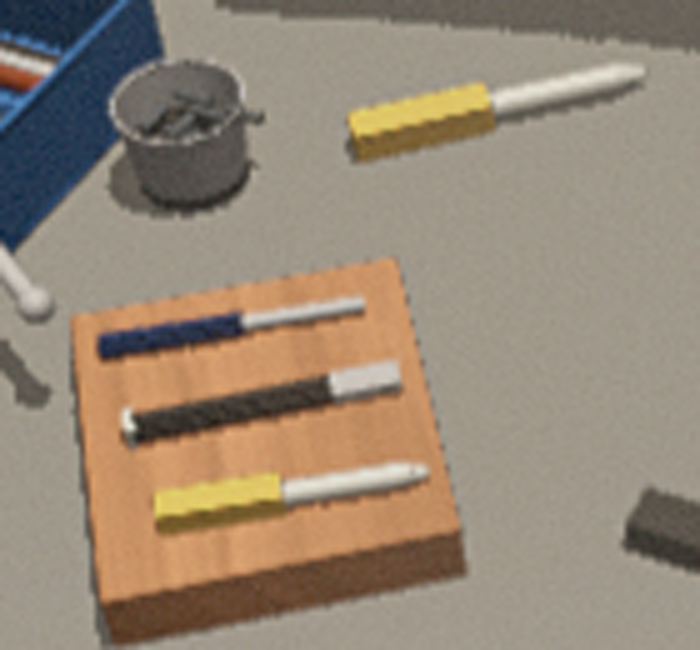

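View pics/c2.png

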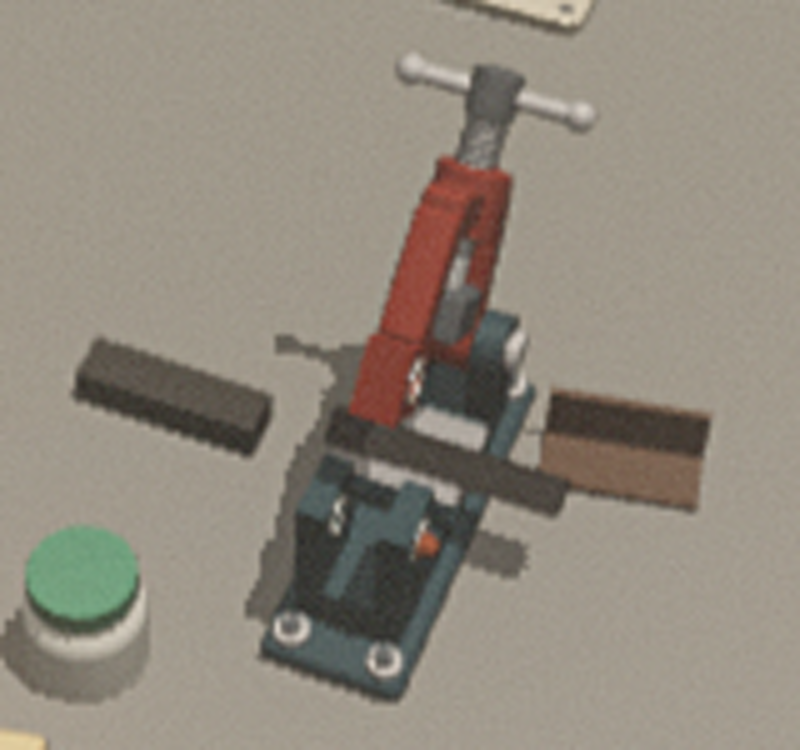

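View pics/c3.png

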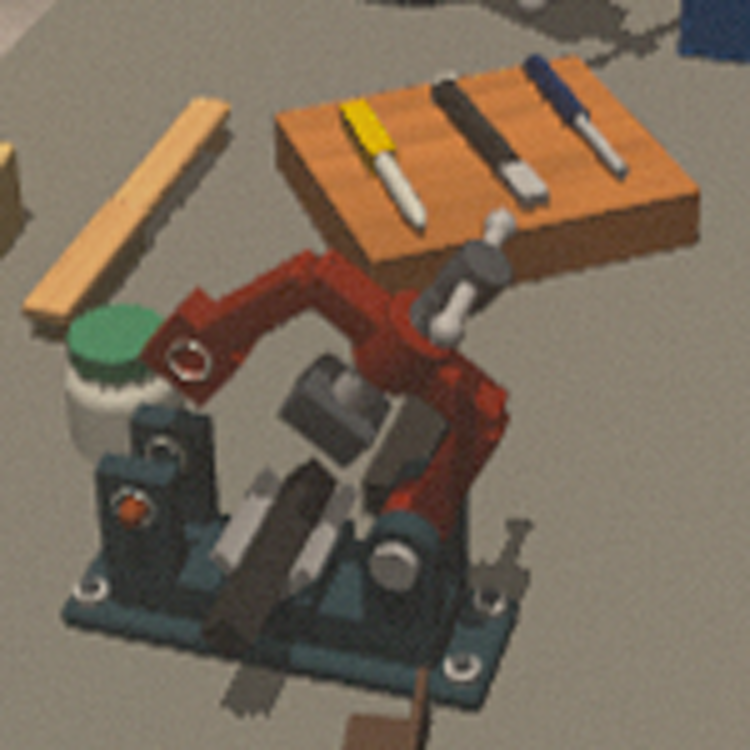

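The bench pin measures about 203 mm long, so it is oversized. The pin on the block at scene (158,218) fits. The stub (orange) sits in the ear on the world +y side, so entry is from world −y. Next I'll fit the vise, yoke, pin and block poses.

```bash
cat > fit.py <<'E'
from h import *
from scipy.optimize import least_squares
S=cam("scene"); D=cam("side")
o2=lambda u,v:(210+u/5-.4,150+v/5-.4)
o3=lambda u,v:(170+u/5-.4,140+v/5-.4)
st=[ # cam, px, vise pt
(S,o2(262,648),(115,-40,7)),(S,o2(402,693),(115,40,7)),
(D,o3(64,608),(115,40,7)),(D,o3(484,700),(-115,40,7)),(D,o3(518,605),(-115,-40,14)),
(S,o2(428,543),(70,37,85)),(D,o3(132,508),(70,37,85)),(D,o3(160,450),(70,-14,85)),
]
yk=[(S,o2(495,90),(70,0,140)),(S,o2(410,68),(70,-50,140)),(S,o2(582,117),(70,50,140)),
(D,o3(466,282),(70,0,140)),(D,o3(500,222),(70,-50,140)),(D,o3(445,328),(70,50,140)),
(D,o3(188,358),(140,12,0)),(S,o2(417,382),(140,12,0))]
def V(p,P):
    x,y,w=p[:3]; R=np.array([[np.cos(w),-np.sin(w),0],[np.sin(w),np.cos(w),0],[0,0,1]])
    return R@np.array(P,float)+[x,y,0]
def Y(p,P):
    a=p[3];X,y,Z=P
    return V(p,(-70+X*np.cos(a)-Z*np.sin(a),y,85+X*np.sin(a)+Z*np.cos(a)))
def res(p):
    return np.concatenate([proj(c,V(p,P))[0]-np.array(u) for c,u,P in st]+[proj(c,Y(p,P))[0]-np.array(u) for c,u,P in yk])
if __name__=="__main__":
    r=least_squares(res,[550,0,0,.8],loss="soft_l1",x_scale=[10,10,.1,.1])
    p=r.x; print(p,np.degrees(p[2:])); print(res(p).reshape(-1,2).round(1))
    np.save("vise.npy",p)
    print("hub",Y(p,(70,0,140)),"eye",Y(p,(140,0,0)),"bore_in",V(p,(70,-30,85)))
    o=lambda u,v:(100+u/5-.4,120+v/5-.4)
    # pin top face center line z=45+19 ; points: back end top center, shoulder top, tip axis
    print("pin",onplane(S,[o(160,497),o(283,480)],64),onplane(S,[o(428,471)],54.5))
    q=[o(90-16,320),o(398,260),o(463,530),o(105,600)]
    print("block top",onplane(S,q,45))
    print("jar",onplane(S,[o2(82,573)],75))
    q3=lambda u,v:o3(u,v)
    print("pin side",onplane(D,[o3(357,104),o3(382,155)],64),onplane(D,[o3(421,224)],54.5))
E
python3 fit.py
```

```text
[5.22265761e+02 1.37205187e+02 5.94996464e-03 6.46207992e-01] [ 0.34090786 37.02499065]
[[-1.4  0.1]
 [-0.9  1.2]
 [-0.8  2.4]
 [-0.6  1.9]
 [ 0.9 -1.9]
 [ 0.5 -0.1]
 [-0.5  1.9]
 [ 1.7  1.4]
 [-0.5  0.3]
 [-1.9 -0.5]
 [ 1.   0.2]
 [ 1.3 -1.1]
 [ 0.3 -0.2]
 [-0.7  1.8]
 [ 0.3  1. ]
 [-0.9 -0.2]]
hub [423.85074655 136.61961442 238.92364316] eye [564.03723378 137.45372891 169.30286284] bore_in [592.44302027 107.62221329  85.        ]
pin [[ 631.59592396 -293.75296168   64.        ]
 [ 593.6719991  -237.68827555   64.        ]] [[ 548.62325255 -171.65992828   54.5       ]]
block top [[ 519.22538354 -432.26272465   45.        ]
 [ 395.52651287 -278.53961407   45.        ]
 [ 572.55477859 -137.3308238    45.        ]
 [ 693.91420624 -292.43218448   45.        ]]
jar [[672.89775053  17.07374702  75.        ]]
pin side [[ 631.59026533 -292.90489268   64.        ]
 [ 594.11827093 -233.68941211   64.        ]] [[ 549.11508131 -175.33254736   54.5       ]]
```

Call:
jog_arm --increments '[[[0, 0, -0.6, -0.1427, 0], [0, 0, -0.6, -0.1427, 0], [0, 0, -0.6, -0.1427, 0], [0, 0, -0.6, -0.1427, 0], [0, 0, -0.6, -0.1427, 0], [0, 0, -0.6, -0.1427, 0], [0, 0, -0.6, -0.1427, 0], [0, 0, -0.6, -0.1427, 0], [0, 0, -0.6, -0.1427, 0], [0, 0, 0, 0, 0]]]'

```text
t: 1.15
position: [183.8, -623.8, 299.7]
orientation: [180.0, 0.0, 90.0]
ft_force: [-0.6, -0.1, 0.5]
width: -0.1
```

Call:
jog_arm --increments '[[[3, 2, 0, 0, 0], [3, 2, 0, 0, 0], [3, 2, 0, 0, 0], [3, 2, 0, 0, 0], [3, 2, 0, 0, 0], [3, 2, 0, 0, 0], [3, 2, 0, 0, 0], [3, 2, 0, 0, 0], [3, 2, 0, 0, 0], [3, 2, 0, 0, 0], [3, 2, 0, 0, 0], [3, 2, 0, 0, 0], [3, 2, 0, 0, 0], [3, 1, 0, 0, 0], [3, 0, 0, 0, 0], [3, 0, 0, 0, 0], [3, 0, 0, 0, 0], [3, 0, 0, 0, 0], [3, 0, 0, 0, 0], [0, 0, 0, 0, 0]]]'

```text
t: 3.15
position: [453.5, -49.0, 299.4]
orientation: [180.0, -0.1, 90.2]
ft_force: [0.1, -0.1, -0.5]
width: 0.1
```

Call:
jog_arm --increments '[[[2.3, -0.9, 0, 0, 0], [2.3, -0.9, 0, 0, 0], [2.3, -0.9, 0, 0, 0], [2.3, -0.9, 0, 0, 0], [2.3, -0.9, 0, 0, 0], [2.3, -0.9, 0, 0, 0], [2.3, -0.9, 0, 0, 0], [2.3, -0.9, 0, 0, 0], [0, 0, 0, 0, 0], [0, 0, 0, 0, 0]]]'

```text
t: 4.15
position: [381.8, 130.0, 299.2]
orientation: [-180.0, 0.0, 89.9]
ft_force: [0.8, -0.7, -0.6]
width: 0.4
```

```bash
python3 - <<'E'
from h import *
a=get_image("scene");b=get_image("side");w=get_image("wrist")
cv2.imwrite("pics/s1.png",np.vstack([np.hstack([cv2.resize(a[110:300,200:380],(400,422)),cv2.resize(b[60:290,170:400],(400,400))[:400] if 0 else cv2.resize(b[60:290,150:368],(400,422))])]))
s=read_state();print(s["position"],s["orientation"],s["qpos"])
E
```

```text
[382.08751613 129.36200558 299.13912281] [-1.79988321e+02  3.14628016e-02  8.98389642e+01] [  4.12974536  13.5295312  -32.79816118 118.3774153    9.46792081
  50.59921928 -34.14527952]
```

View pics/s1.png

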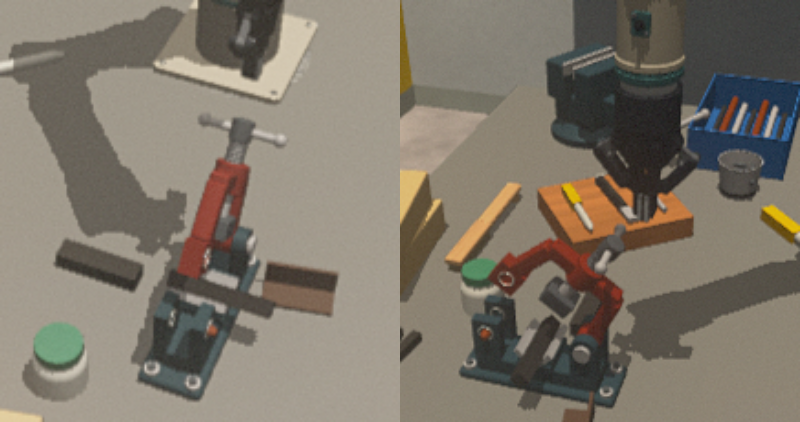

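The fingers hang behind the hub (side view, right half: fingertips at about (643,215), hub at about (605,245)). I'll lower them behind the hub and start the push.

Call:
jog_arm --increments '[[[0.2, -0.2, 0.9, 0, 0], [0.2, 0, 0.9, 0, 0], [0.2, 0, 0.9, 0, 0], [0, 0, 0.9, 0, 0], [0, 0, 0.9, 0, 0], [0, 0, 0.9, 0, 0], [0, 0, 0, 0, 0], [0, 0, 0, 0, 0]]]'

```text
t: 5.1
position: [379.6, 136.7, 245.1]
orientation: [-180.0, 0.0, 90.0]
ft_force: [0.3, 0.2, 1.1]
width: -0.1
```

Call:
jog_arm --increments '[[[0, 0.5, 0, 0, 0], [0, 0.5, 0, 0, 0], [0, 0.5, 0, 0, 0], [0, 0.5, 0, 0, 0], [0, 0.5, 0, 0, 0], [0, 0.5, 0, 0, 0]]]'

```text
t: 5.7
position: [410.0, 136.6, 245.4]
orientation: [-180.0, 0.0, 90.0]
ft_force: [-2.4, -0.6, 1.4]
width: -0.0
```

Call:
jog_arm --increments '[[[0, 0.5, 0, 0, 0], [0, 0.5, 0, 0, 0], [0, 0.5, 0, 0, 0], [0, 0.5, 0, 0, 0], [0, 0.5, 0, 0, 0], [0, 0.5, 0, 0, 0], [0, 0.5, 0.1, 0, 0], [0, 0.5, 0.1, 0, 0], [0, 0.5, 0.15, 0, 0], [0, 0.5, 0.15, 0, 0], [0, 0.5, 0.2, 0, 0], [0, 0.5, 0.2, 0, 0], [0, 0.5, 0.25, 0, 0], [0, 0.5, 0.25, 0, 0]]]'

```text
t: 7.1
position: [480.1, 136.6, 231.1]
orientation: [-180.0, 0.0, 90.0]
ft_force: [0.2, -0.3, 0.4]
width: -0.3
```

```bash
python3 - <<'E'
from h import *
a=get_image("scene");b=get_image("side")
cv2.imwrite("pics/s2.png",np.hstack([cv2.resize(a[110:300,200:380],(400,422)),cv2.resize(b[60:290,150:368],(400,422))]))
s=read_state();print(s["position"],s["ft_force"])
E
```

```text
[480.24636422 136.51031447 230.88407918] [-0.19580247 -0.64928886 -0.01311534]
```

View pics/s2.png

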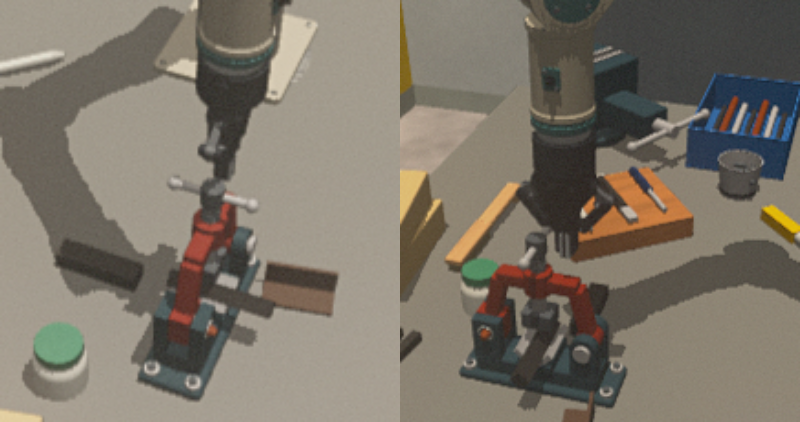

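The yoke has dropped, with its eye between the ears (side ≈(490,310)). I'll nudge it gently to confirm the hard stop.

Call:
jog_arm --increments '[[[0, 0.5, 0, 0, 0], [0, 0.4, 0, 0, 0], [0, 0.3, 0, 0, 0], [0, 0.2, 0, 0, 0], [0, 0.2, 0, 0, 0]]]'

```text
t: 7.7
position: [494.8, 136.6, 231.3]
orientation: [-179.9, 0.0, 90.0]
ft_force: [-5.2, -0.4, 5.5]
width: 0.2
```

Call:
jog_arm --increments '[[[0, 0.1, 0, 0, 0], [0, 0.1, 0, 0, 0], [0, 0, 0, 0, 0]]]'

```text
t: 8.0
position: [494.9, 136.6, 231.2]
orientation: [-179.7, 0.1, 90.1]
ft_force: [-7.3, 0.9, 5.8]
width: -0.1
```

Hard stop confirmed: commanded +2 mm, no motion, force rising. I'll back off, rise, and look down on the vise with the wrist camera.

Call:
jog_arm --increments '[[[0, -0.6, -0.2, 0, 0], [0, -0.6, -0.2, 0, 0], [-0.5, 0, -1.2, 0, 4], [-1, 0, -1.5, 0, 6], [-1, 0, -1.5, 0, 8], [-1, 0, -1.5, 0, 8], [-1.5, 1.5, -0.9, 0, 8], [-1.5, 2, 0, 0, 8], [-1.5, 2, 0, 0, 8], [-0.5, 2, 0, 0, 8], [0, 1.5, 0, 0, 8], [0, 0, 0, 0, 8], [0, 0, 0, 0, 8]]]'

```text
t: 9.3
position: [575.3, 51.6, 301.7]
orientation: [-180.0, -0.0, 90.0]
ft_force: [-0.6, -0.0, -0.1]
width: 79.6
```

```bash
python3 - <<'E'
from h import *
s=read_state();print(s["position"],s["orientation"])
c=cam("wrist"); w=get_image("wrist")
import pickle; pickle.dump(c,open("w2.pkl","wb")); cv2.imwrite("pics/w2.png",w)
b=get_image("side"); cv2.imwrite("pics/side2.png",b); crop(b,170,140,320,290,5,"pics/c4.png")
E
```

```text
[575.33541623  51.60290032 301.70945699] [-1.79997108e+02 -1.15012426e-02  9.00145299e+01]
```

View pics/w2.png

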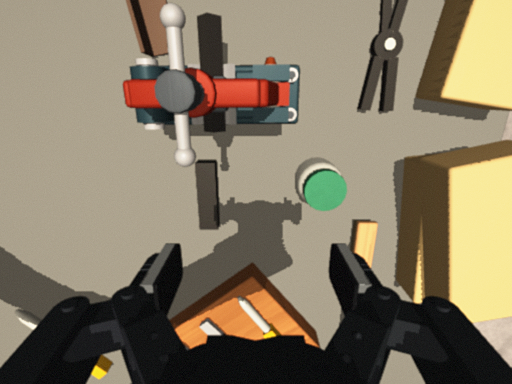

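View pics/c4.png

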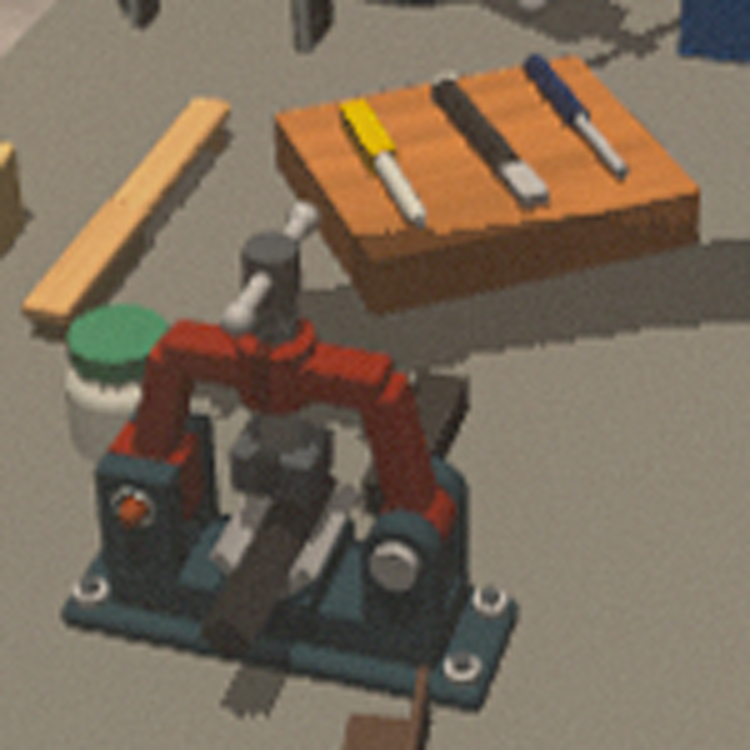

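The yoke is shut, with its eye between the ears. I'll enlarge the wrist view to refine the vise pose.

```bash
python3 - <<'E'
from h import *
w=cv2.imread("pics/w2.png"); crop(w,120,0,310,150,4,"pics/c5.png")
E
```

```text
(no output)
```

View pics/c5.png

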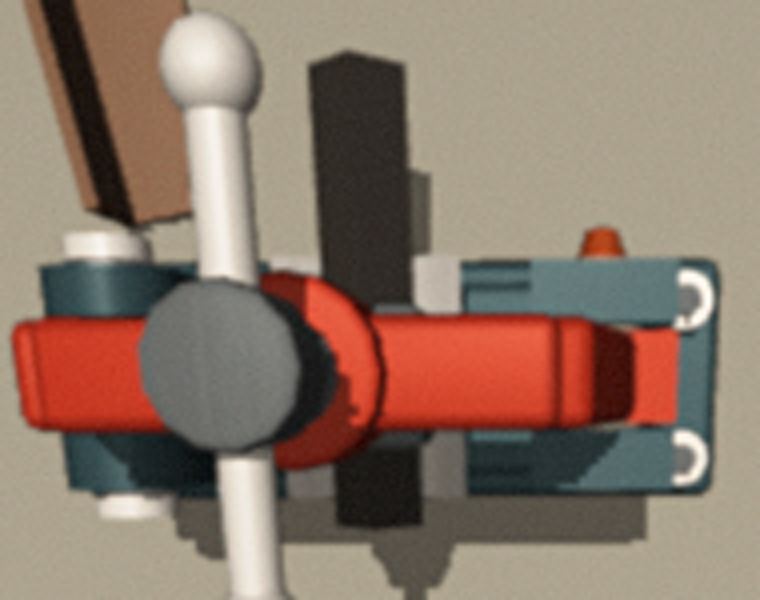

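```bash
cat > fit2.py <<'E'
from h import *
import pickle
from scipy.optimize import least_squares
from fit import V
W=pickle.load(open("w2.pkl","rb"))
o=lambda u,v:(120+u/4-.375,v/4-.375)
# (px, pt, use u, use v)
F=[((678,290),(90,22,105),1,0),((530,275),(50,22,105),1,0),((655,328),(80,12,105),0,1),((655,424),(80,-12,105),0,1),
((602,230),(70,40.5,85),1,1),((460,316),(20,12,179),0,1),((460,430),(20,-12,179),0,1),
((220,365),(0,0,238),1,1),((210,64),(0,49,225),1,1),
((718,370),(115,0,14),1,0)]
def res(p):
    r=[]
    for u,P,a,b in F:
        d=proj(W,V(p,P))[0]-np.array(o(*u))
        if a:r.append(d[0])
        if b:r.append(d[1])
    return np.array(r)
r=least_squares(res,[522,137,0],loss="soft_l1",x_scale=[10,10,.1]);p=r.x
print(p,np.degrees(p[2]),res(p).round(2)); print("bore_in",V(p,(70,-30,85)),"hub",V(p,(0,0,225)))
print("jar top",onplane(W,[[325,190]],75))
E
python3 fit2.py
```

```text
[5.22878528e+02 1.37867100e+02 1.34579243e-02] 0.7710822617606505 [ 0.28  0.28  0.75 -0.25 -0.1  -0.72 -0.19  1.1  -0.16  1.48 -0.13 -3.84
  0.06]
bore_in [593.27591508 108.81184308  85.        ] hub [522.87852849 137.86710013 225.        ]
jar top [[669.59491679  17.41884531  75.        ]]
```

Call:
jog_arm --increments '[[[-2.6, 0.3, 0, 0, 8], [-2.6, 0.3, 0, 0, 8], [-2.6, 0.3, 0, 0, 8], [-2.6, 0.3, 0, 0, 8], [-2.6, 0.3, 0, 0, 8], [-2.6, 0.3, 0, 0, 8], [-2.6, 0.4, 0, 0, 8], [-2.6, 0.4, 0, 0, 8], [-2.7, 0.4, 0, 0, 8], [-2.7, 0.4, 0, 0, 8], [-2.7, 0.4, 0, 0, 8], [-2.7, 0, 0, 0, 8], [0, 0, 2, -0.12, 8], [0, 0, 2, -0.12, 8], [0, 0, 2, -0.12, 8], [0, 0, 2, -0.12, 8], [0, 0, 2, -0.12, 8], [0, 0, 0, 0, 8], [0, 0, 0, 0, 8]]]'

```text
t: 11.3
position: [613.6, -264.1, 201.8]
orientation: [180.0, -0.0, 124.3]
ft_force: [1.2, -0.6, 0.5]
width: 80.3
```

```bash
python3 - <<'E'
from h import *
import pickle
s=read_state();print(s["position"],s["orientation"])
c=cam("wrist"); w=get_image("wrist")
pickle.dump(c,open("w3.pkl","wb")); cv2.imwrite("pics/w3.png",w)
E
```

```text
[ 613.60759786 -264.12213991  201.83184489] [ 1.79996798e+02 -1.53895581e-02  1.24252623e+02]
```

View pics/w3.png

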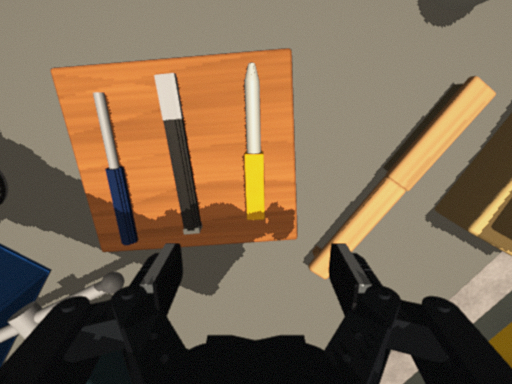

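```bash
python3 - <<'E'
from h import *
w=cv2.imread("pics/w3.png"); crop(w,200,50,300,250,4,"pics/c6.png")
E
```

```text
(no output)
```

View pics/c6.png

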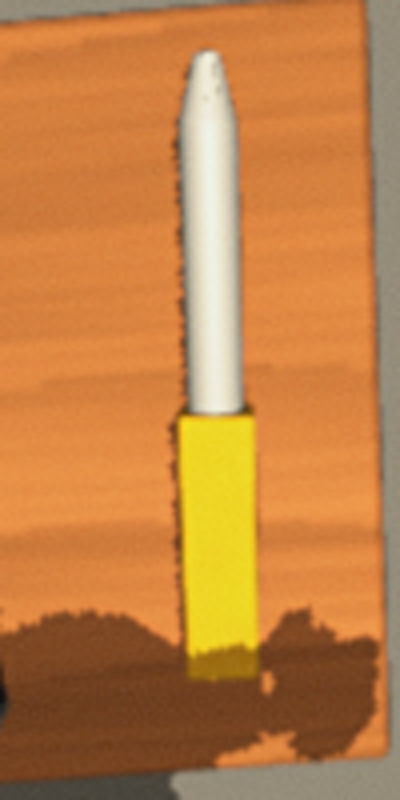

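```bash
python3 - <<'E'
from h import *
import pickle
W=pickle.load(open("w3.pkl","rb"))
o=lambda u,v:(200+u/4-.375,50+v/4-.375)
q=onplane(W,[o(179,416),o(255,416),o(188,679),o(260,679)],64)
print(q)
sh=(q[0]+q[1])/2; bk=(q[2]+q[3])/2
t=onplane(W,[o(207,52)],54.5)[0]
print("w",np.linalg.norm(q[0]-q[1]),np.linalg.norm(q[2]-q[3]),"len",np.linalg.norm(sh-bk),np.linalg.norm((t-sh)[:2]))
print("sh",sh,"bk",bk,"tip",t)
f=lambda d:np.degrees(np.arctan2(d[1],d[0]))
print(f(sh-bk),f(t-sh),f(t-bk))
d=(t-bk)[:2]; d/=np.linalg.norm(d)
g=sh[:2]-d*35; print("grasp",g)
E
```

```text
[[ 587.69335004 -243.4865867    64.        ]
 [ 602.90660656 -233.13645978   64.        ]
 [ 627.99429179 -300.05411106   64.        ]
 [ 643.58659329 -289.44988655   64.        ]]
w 18.4002255845308 18.856549084608275 len 69.46225576636952 81.53834081884871
sh [ 595.2999783  -238.31152324   64.        ] bk [ 635.79044254 -294.7519988    64.        ] tip [ 547.64194393 -172.15101551   54.5       ]
125.65570198608225 125.76670015973299 125.71563954478302
grasp [ 615.7316783  -266.72887067]
```

The size is confirmed: grip 69.5 mm, shank 81.5 mm, grip width about 18.7 mm. So this is the described pin. The loose one on the bench is about 1.35 times too long. I'll descend with the jaws part open to clear the chisel.

Call:
jog_arm --increments '[[[-0.42, 0, 0, -0.0255, 4.5], [-0.42, 0, 1.2, 0, 4.5], [0, 0, 1.5, 0, 4.5], [0, 0, 1.6, 0, 4.5], [0, 0, 1.6, 0, 4.5], [0, 0, 1.6, 0, 4.5], [0, 0, 1.6, 0, 4.5], [0, 0, 1.6, 0, 4.5], [0, 0, 1.4, 0, 4.5], [0, 0, 1, 0, 4.5], [0, 0, 0.6, 0, 4.5], [0, 0, 0.38, 0, 4.5], [0, 0, 0, 0, 4.5]]]' --squeeze 70

```text
t: 12.65
position: [618.7, -271.2, 60.3]
orientation: [180.0, -0.0, 125.9]
ft_force: [-0.1, -0.2, -0.6]
width: 45.1
```

```bash
python3 - <<'E'
from h import *
s=read_state();print(s["position"],s["orientation"],s["ft_force"],s["width"])
w=get_image("wrist");b=get_image("side"); crop(b,200,120,330,220,3,"pics/t.png")
cv2.imwrite("pics/s4.png",np.hstack([w[84:384],cv2.imread("pics/t.png")[:300,:280]]))
E
```

```text
[ 618.65306229 -271.19771992   60.34363924] [ 1.79999168e+02 -4.01825335e-03  1.25850587e+02] [-0.08211179 -0.22936535 -0.62666618] 45.084943035998066
```

View pics/s4.png

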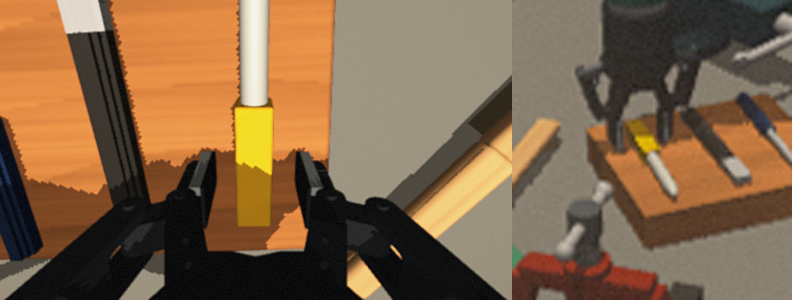

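The handle is centred between the pads (wrist x≈254), so I'll grip it.

Call:
jog_arm --increments '[[[0, 0, -0.05, 0, 3], [0, 0, 0, 0, 1], [0, 0, 0, 0, 1], [0, 0, 0, 0, 1], [0, 0, 0, 0, 1], [0, 0, 0, 0, 1], [0, 0, 0, 0, 1], [0, 0, 0, 0, 1]]]' --squeeze 70

```text
t: 13.55
position: [619.1, -271.5, 62.0]
orientation: [180.0, 0.1, 125.8]
ft_force: [-2.1, 0.3, 5.7]
width: 17.4
```

Call:
jog_arm --increments '[[[0, 0, -0.3, 0, 1], [0, 0, -0.6, 0, 1], [0, 0, -1, 0, 1], [0, 0, -1.5, 0, 1], [0, 0, -1.5, 0, 1], [0, 0, -1.5, 0, 1], [0, 0, 0, 0, 1], [0, 0, 0, 0, 1]]]'

```text
t: 14.35
position: [618.8, -271.4, 125.8]
orientation: [180.0, 0.1, 125.8]
ft_force: [-1.3, 1.1, -4.1]
width: 17.3
```

```bash
python3 - <<'E'
from h import *
import pickle
s=read_state();print(s["position"],s["orientation"],s["ft_force"],s["width"])
c=cam("wrist"); w=get_image("wrist"); pickle.dump(c,open("w5.pkl","wb")); cv2.imwrite("pics/w5.png",w)
b=get_image("side"); cv2.imwrite("pics/side5.png",b)
crop(b,200,110,330,220,4,"pics/t.png")
cv2.imwrite("pics/s5.png",np.hstack([cv2.resize(w[84:384,150:350],None,fx=1.4,fy=1.4),cv2.imread("pics/t.png")[:420]]))
E
```

```text
[ 618.79260618 -271.41350209  125.75862845] [1.79978741e+02 5.91449852e-02 1.25844462e+02] [-1.3291764   1.08337719 -4.06165187] 17.280384461368243
```

View pics/s5.png

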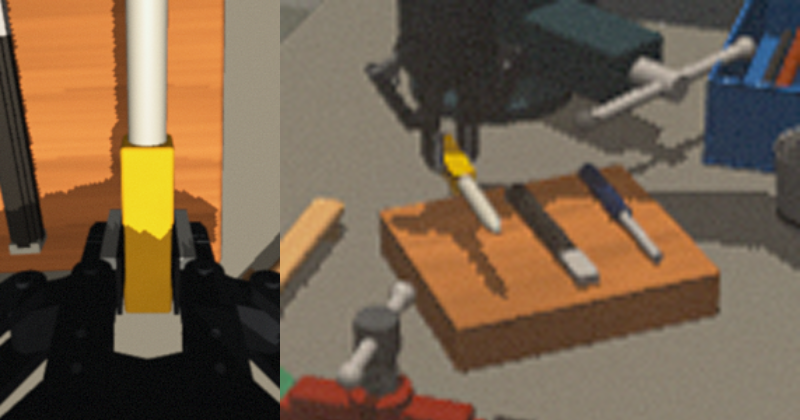

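```bash
cat > pinfit.py <<'E'
from h import *
import pickle
def T(s):
    from scipy.spatial.transform import Rotation as R
    return R.from_euler("xyz",s["orientation"],degrees=True).as_matrix(), np.array(s["position"])
E
python3 - <<'E'
from pinfit import *
w=cv2.imread("pics/w5.png"); crop(w,205,30,305,330,2.6,"pics/c7.png")
W=pickle.load(open("w5.pkl","rb"))
R,t=T(dict(position=[618.79,-271.41,125.76],orientation=[179.98,.06,125.84]))
for zz in (7,):
  for n,P in dict(tip=(40+82,0,zz),shL=(40,-9.5,zz-9.5),shR=(40,9.5,zz-9.5),bkL=(-30,-9.5,zz-9.5),s30L=(70,-7,zz),s30R=(70,7,zz)).items():
    print(n,proj(W,R@np.array(P)+t)[0], (proj(W,R@np.array(P)+t)[0]-[205,30])*2.6)
E
```

```text
tip [253.57436561  -2.10725539] [126.29335058 -83.47886402]
shL [234.03642649 190.91363693] [ 75.49470888 418.37545601]
shR [273.62771394 190.89952585] [178.43205624 418.33876722]
bkL [237.08833585 309.63228821] [ 83.4296732  727.04394934]
s30L [239.16267533 125.0959477 ] [ 88.82295586 247.24946401]
s30R [268.44527393 125.08947849] [164.95771221 247.23264407]
```

View pics/c7.png

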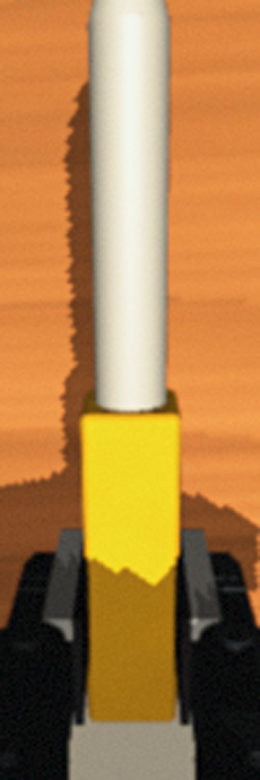

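```bash
python3 - <<'E'
from pinfit import *
w=cv2.imread("pics/w5.png"); crop(w,205,0,305,80,7,"pics/c8.png")
E
```

```text
(no output)
```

View pics/c8.png

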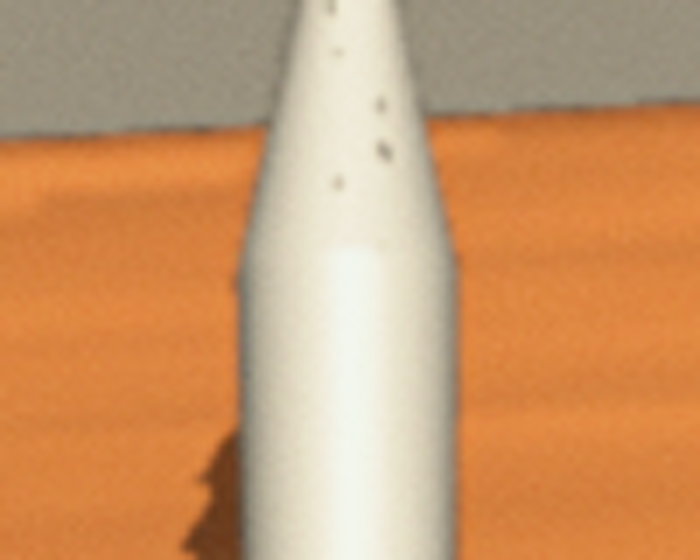

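```bash
python3 - <<'E'
from pinfit import *
from scipy.optimize import least_squares
W=pickle.load(open("w5.pkl","rb"))
R,t=T(dict(position=[618.79,-271.41,125.76],orientation=[179.98,.06,125.84]))
E=np.asarray(W["extrinsics"]); C=R.T@(E[:3,3]-t)  # cam in tool
c=lambda u,v:(205+u/2.6-.3,30+v/2.6-.3)
corner=[(c(82,413),(0,-9.5,-9.5)),(c(180,413),(0,9.5,-9.5)),(c(90,719),(-70,-9.5,-9.5)),(c(175,719),(-70,9.5,-9.5))]
# silhouette at axis station x
def pose(p):
    x,y,z,pit,yaw=p
    cy,sy,cp,sp=np.cos(yaw),np.sin(yaw),np.cos(pit),np.sin(pit)
    d=np.array([cy*cp,sy*cp,sp]); l=np.array([-sy,cy,0]); u=np.cross(d,l) # pit>0 => tip lower (tool z down)
    return np.array([x,y,z]),np.c_[d,l,u]
def w(P): return proj(W,R@P+t)[0]
sil=[(37,239.7,270.1),(80,239.9,270.6),(125,240.8,269.6),(180,242.3,269.2)]
def res(p):
    o,M=pose(p); r=[]
    for px,P in corner: r+=list(w(o+M@np.array(P,float))-px)
    ss=np.linspace(0,70,200)
    ax=o+np.outer(ss,M[:,0]); 
    L=[];Rr=[]
    for a in ax:
        n=np.cross(M[:,0],C-a); n/=np.linalg.norm(n); L.append(w(a-7*n)); Rr.append(w(a+7*n))
    L=np.array(L);Rr=np.array(Rr)
    if L[:,0].mean()>Rr[:,0].mean(): L,Rr=Rr,L
    for v,l,r_ in sil:
        r.append(np.interp(v,L[::-1,1],L[::-1,0])-l); r.append(np.interp(v,Rr[::-1,1],Rr[::-1,0])-r_)
    a=w(o+66*M[:,0]); r.append((a[1]-36.5)*.5)
    return np.array(r)
for x0 in ([40,0,7,0,0],):
    s=least_squares(res,x0,loss="soft_l1",x_scale=[5,5,5,.1,.1]); print(s.x.round(3),np.degrees(s.x[3:]),s.cost); print(res(s.x).round(1))
    o,M=pose(s.x); print("tip tool",o+82*M[:,0])
E
```

```text
[ 4.1069e+01  7.7400e-01  7.8850e+00 -1.0000e-02 -2.0000e-03] [-0.58687723 -0.13181972] 2.072555861908233
[-0.5 -0.1  1.2 -0.2 -0.4 -0.   0.6 -0.1 -0.7  1.  -0.1 -0.1 -0.1  0.3
 -0.5 -0.1  0.8]
tip tool [123.06421465   0.58523064   7.04503131]
```

The pin is held level: shoulder 41 mm ahead of the TCP, axis about 7.5 mm below it. I'll turn it parallel to the bore and carry it to a stand-off.

Call:
jog_arm --increments '[[[0, 0, 0, 0.123, 1], [0, 0, 0, 0.123, 1], [0, 0, 0, 0.123, 1], [0, 0, 0, 0.123, 1], [0, 0, 0, 0.123, 1], [1.5, -0.2, 0, 0, 1], [2.3, -0.2, 0, 0, 1], [2.3, -0.2, 0, 0, 1], [2.3, -0.2, 0, 0, 1], [2.3, -0.2, 0, 0, 1], [2.3, -0.2, 0, 0, 1], [2.3, -0.2, 0, 0, 1], [2.3, -0.2, 0, 0, 1], [2.3, -0.2, 0.5, 0, 1], [2, -0.2, 0.8, 0, 1], [1, -0.2, 0.8, 0, 1], [0.5, 0, 0.8, 0, 1], [0, 0, 0.4, 0, 1], [0, 0, 0, 0, 1], [0, 0, 0, 0, 1]]]'

```text
t: 16.45
position: [594.3, -39.0, 91.9]
orientation: [180.0, 0.0, 90.5]
ft_force: [-0.2, -0.0, -3.7]
width: 17.0
```

```bash
python3 - <<'E'
from pinfit import *
s=read_state();print(s["position"],s["orientation"],s["ft_force"],s["width"])
pickle.dump({k:np.array(v) for k,v in s.items()},open("st6.pkl","wb"))
w=get_image("wrist");a=get_image("scene");b=get_image("side")
cv2.imwrite("pics/w6.png",w);cv2.imwrite("pics/scene6.png",a);cv2.imwrite("pics/side6.png",b)
crop(a,200,180,330,300,5,"pics/c9.png"); crop(b,170,140,320,260,5,"pics/c10.png")
E
```

```text
[594.26061079 -38.97069014  91.92009636] [1.79999863e+02 4.82463167e-02 9.05245068e+01] [-0.22325537 -0.04306515 -3.74923383] 17.025818444776352
```

View pics/c9.png

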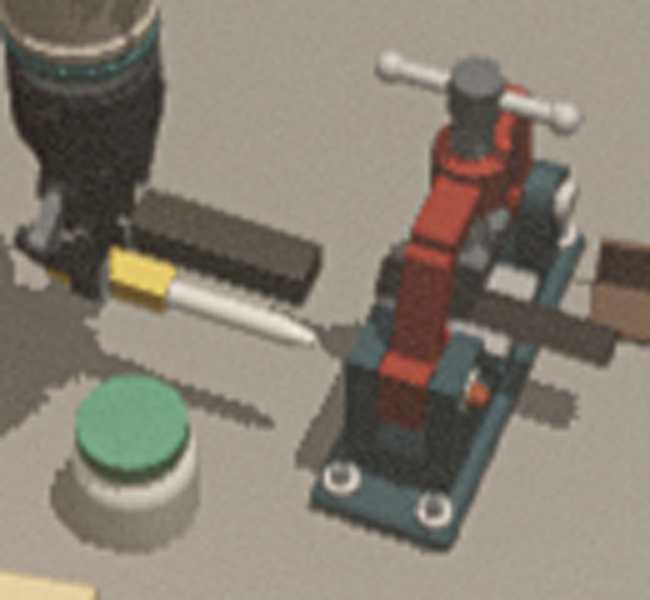

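View pics/c10.png

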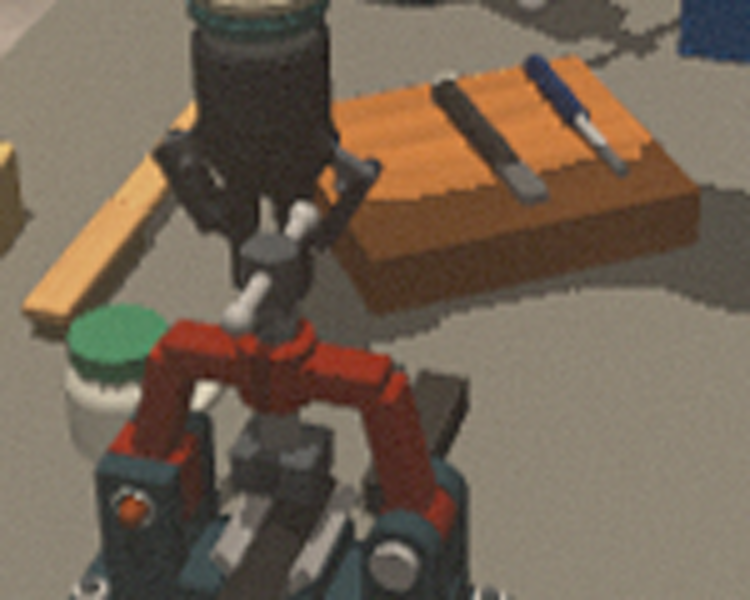

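View pics/w6.png

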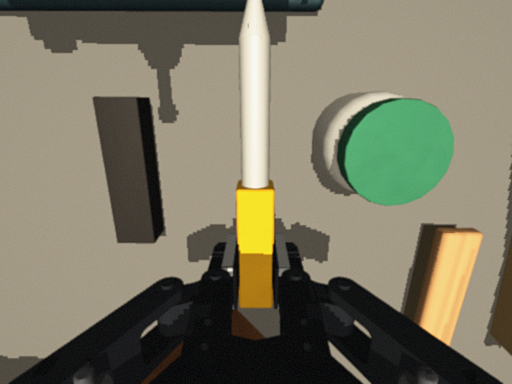

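```bash
python3 - <<'E'
from pinfit import *
from fit import V
s=pickle.load(open("st6.pkl","rb")); R,t=T(s)
S=cam("scene");D=cam("side")
p=[522.88,137.87,.0105]
tip=R@np.array([123,0,7.4])+t; sh=R@np.array([41,0,7.4])+t; sht=R@np.array([41,0,7.4-9.5])+t
print("tip",tip,"sh",sh)
k9=lambda q:((q-[200,180])*5+2).round(1); k10=lambda q:((q-[170,140])*5+2).round(1)
for n,P in dict(tip=tip,shtop=sht,stubtip=V(p,(70,40.5,85)),earOutTopR=V(p,(90,-30,105)),earInL=V(p,(50,-30,105)),farR=V(p,(90,30,105)),farL=V(p,(50,30,105)),hub=V(p,(0,0,238))).items():
    print(n,"c9",k9(proj(S,P)[0]),"c10",k10(proj(D,P)[0]))
E
python3 - <<'E'
import sys; sys.path.insert(0,'.')
from h import *
import os; os.chdir('.')
crop(cv2.imread("pics/scene6.png"),240,230,310,290,10,"pics/c11.png")
crop(cv2.imread("pics/side6.png"),180,200,240,260,10,"pics/c12.png")
E
```

```text
tip [593.13471407  84.01788164  84.41652597] sh [593.8853617    2.02134659  84.48557465]
tip c9 [315.  338.5] c10 [196.1 413.5]
shtop c9 [170.1 278.8] c10 [249.3 314.8]
stubtip c9 [488.5 395.9] c10 [125.2 522.9]
earOutTopR c9 [345.4 357.9] c10 [140.1 402.9]
earInL c9 [374.2 300.4] c10 [211.4 415.9]
farR c9 [457.6 395.3] c10 [ 93.5 472.1]
farL c9 [484.6 336.4] c10 [167.4 486.2]
hub c9 [477.2  72.4] c10 [270.3 246. ]
```

View pics/c11.png

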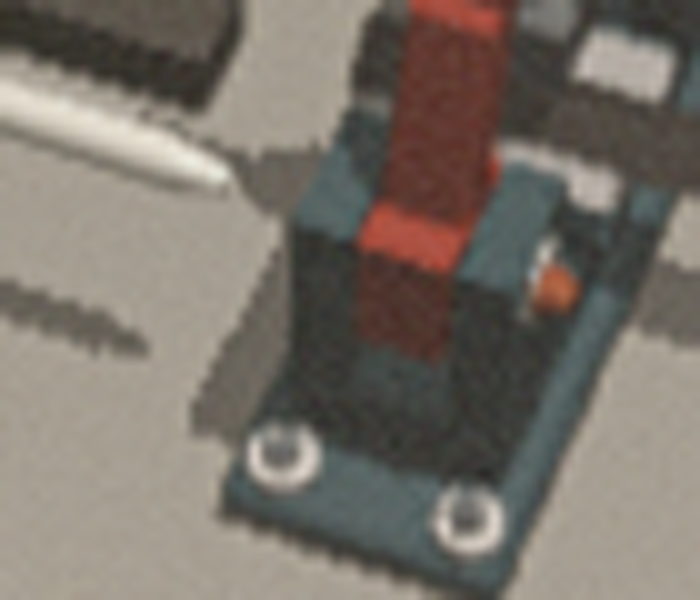

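View pics/c12.png

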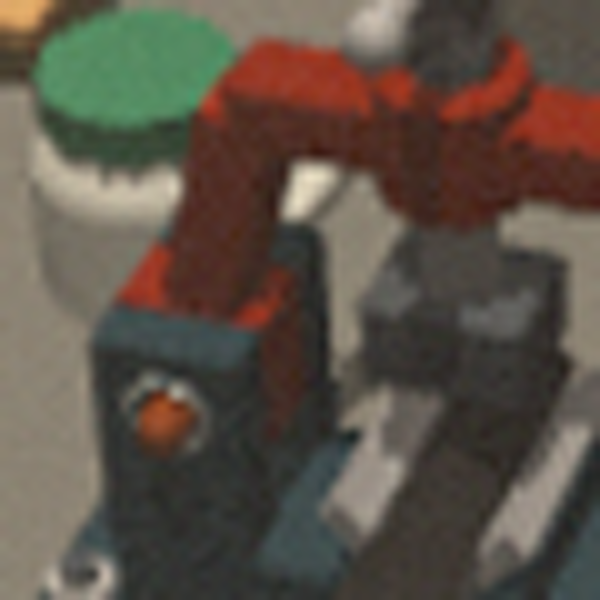

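The tip (scene ≈(262.8,248.5)) and the ear corner show the same offset from prediction, so pin and bore agree in relative position. I'll advance to enter the taper.

Call:
jog_arm --increments '[[[0.5, 0, -0.06, 0, 1], [0.8, 0, 0, 0, 1], [0.8, 0, 0, 0, 1], [0.6, 0, 0, 0, 1], [0.4, 0, 0, 0, 1], [0.3, 0, 0, 0, 1], [0, 0, 0, 0, 1]]]'

```text
t: 17.3
position: [593.8, -2.8, 92.6]
orientation: [180.0, -0.0, 90.7]
ft_force: [0.2, -0.0, -3.5]
width: 17.2
```

Call:
jog_arm --increments '[[[0.3, 0, 0, 0, 1], [0.3, 0, 0, 0, 1], [0.3, 0, 0, 0, 1], [0.3, 0, 0, 0, 1], [0, 0, 0, 0, 1]]]'

```text
t: 17.8
position: [593.6, 9.4, 92.7]
orientation: [180.0, -0.0, 90.7]
ft_force: [-0.1, -0.7, -3.2]
width: 17.3
```

```bash
python3 - <<'E'
from pinfit import *
s=read_state();print(s["position"],s["orientation"],s["ft_force"],s["ft_torque"],s["width"])
a=get_image("scene");b=get_image("side")
cv2.imwrite("pics/s7.png",np.hstack([cv2.resize(a[190:290,220:320],(400,400),interpolation=2),cv2.resize(b[180:280,170:270],(400,400),interpolation=2)]))
E
```

```text
[593.64957942   9.36598556  92.68428169] [ 1.79989878e+02 -3.04664715e-02  9.06659693e+01] [-0.09973557 -0.69431232 -3.19643621] [-0.07469672  0.04046358  0.0150701 ] 17.326330941927306
```

View pics/s7.png

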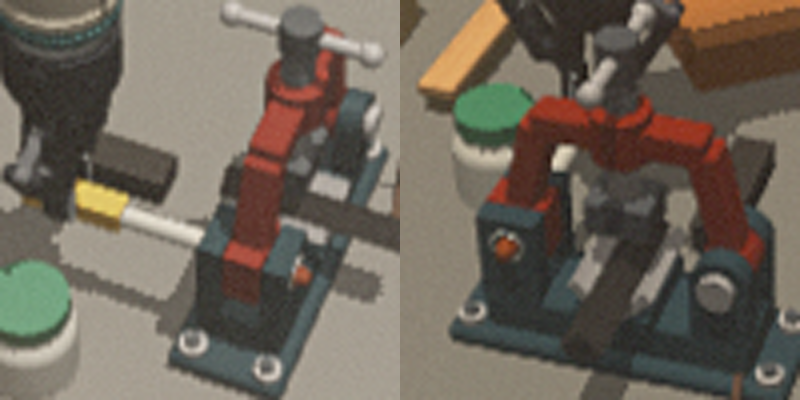

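The shank is entering the ear cleanly (scene crop ≈(205,235)). I'll continue.

Call:
jog_arm --increments '[[[0.4, 0, 0, 0, 1], [0.4, 0, 0, 0, 1], [0.4, 0, 0, 0, 1], [0.4, 0, 0, 0, 1], [0.4, 0, 0, 0, 1]]]'

```text
t: 18.4
position: [593.4, 29.1, 92.6]
orientation: [180.0, -0.0, 90.6]
ft_force: [0.3, 0.3, -4.5]
width: 17.0
```

Call:
jog_arm --increments '[[[0.4, 0, 0, 0, 1], [0.4, 0, 0, 0, 1], [0.4, 0, 0, 0, 1], [0.4, 0, 0, 0, 1], [0.4, 0, 0, 0, 1]]]'

```text
t: 18.9
position: [593.2, 48.9, 92.6]
orientation: [180.0, -0.0, 90.6]
ft_force: [-0.0, 0.7, -3.3]
width: 17.3
```

Call:
jog_arm --increments '[[[0.4, 0, 0, 0, 1], [0.4, 0, 0, 0, 1], [0.4, 0, 0, 0, 1], [0.2, 0, 0, 0, 1], [0.1, 0, 0, 0, 1], [0.1, 0, 0, 0, 1], [0, 0, 0, 0, 1]]]'

```text
t: 19.6
position: [593.0, 64.5, 92.6]
orientation: [180.0, 0.0, 90.6]
ft_force: [0.3, -0.5, -3.5]
width: 17.7
```

```bash
python3 - <<'E'
from pinfit import *
s=read_state();print(s["position"],s["orientation"],s["ft_force"],s["ft_torque"],s["width"])
a=get_image("scene");b=get_image("side")
cv2.imwrite("pics/s8.png",np.hstack([cv2.resize(a[190:290,220:320],(400,400),interpolation=2),cv2.resize(b[180:280,170:270],(400,400),interpolation=2)]))
E
```

```text
[593.03045004  64.52535863  92.61633897] [1.79998793e+02 3.28171817e-03 9.06179967e+01] [ 0.25469457 -0.50846063 -3.47680709] [-0.11066944  0.00505014  0.03102297] 17.655860818741747
```

View pics/s8.png

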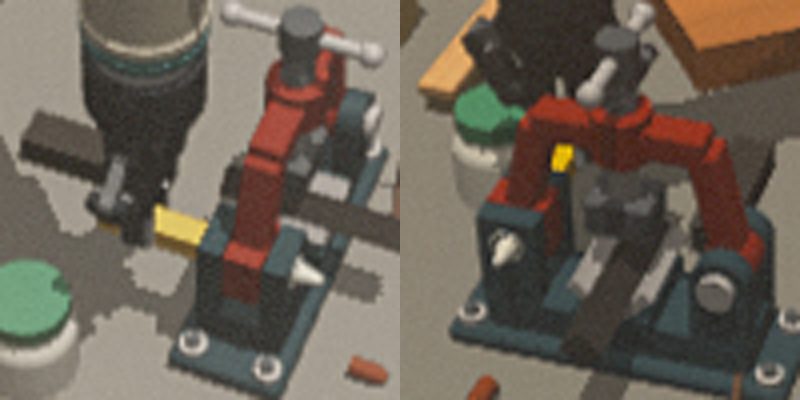

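The stub is out and lies on the bench (scene crop ≈(367,368)). The new tip shows at the far ear. I'll drive home in small steps until the shoulder contacts.

Call:
jog_arm --increments '[[[0.1, 0, 0, 0, 1], [0.1, 0, 0, 0, 1], [0.1, 0, 0, 0, 1], [0, 0, 0, 0, 1]]]'

```text
t: 20.1
position: [593.0, 67.7, 92.6]
orientation: [180.0, -0.0, 90.6]
ft_force: [0.5, 0.2, -4.0]
width: 17.1
```

Call:
jog_arm --increments '[[[0.1, 0, 0, 0, 1], [0.1, 0, 0, 0, 1], [0, 0, 0, 0, 1]]]'

```text
t: 20.4
position: [592.9, 67.9, 92.6]
orientation: [-180.0, 0.1, 90.6]
ft_force: [0.2, -4.8, -1.9]
width: 16.8
```

Call:
jog_arm --increments '[[[0.1, 0, 0, 0, 1], [0.1, 0, 0, 0, 1], [0.1, 0, 0, 0, 1], [0, 0, 0, 0, 1]]]'

```text
t: 20.8
position: [592.8, 68.0, 92.6]
orientation: [-179.9, 0.3, 90.5]
ft_force: [-0.3, -9.2, -1.6]
width: 17.1
```

```bash
python3 - <<'E'
from pinfit import *
s=read_state();print(s["position"],s["ft_force"],s["ft_torque"],s["width"])
a=get_image("scene");w=get_image("wrist")
cv2.imwrite("pics/s9.png",np.hstack([cv2.resize(a[210:290,240:320],(400,400),interpolation=2),cv2.resize(w[100:300,155:355],(400,400),interpolation=2)]))
E
```

```text
[592.84943494  68.02442764  92.63417362] [-0.27609918 -9.22233184 -1.5660037 ] [-2.03344551e+00 -2.30171788e-04 -7.28385490e-02] 17.07143992084837
```

View pics/s9.png

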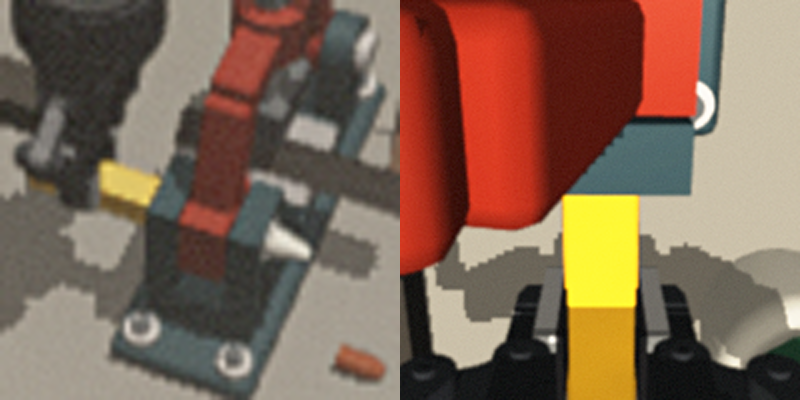

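The shoulder is against the ear (wrist crop: yellow meets the ear at about (600,195)). The force built to 9 N with no motion, so it's home. I'll relieve the push, then release.

Call:
jog_arm --increments '[[[-0.2, 0, 0, 0, 1], [-0.25, 0, 0, 0, 1], [0, 0, 0, 0, 1], [0, 0, 0, 0, 2.2], [0, 0, 0, 0, 3], [0, 0, 0, 0, 4], [0, 0, 0, 0, 4.5], [0, 0, 0, 0, 4.5], [0, 0, 0, 0, 4.5]]]'

```text
t: 21.8
position: [593.0, 68.2, 92.7]
orientation: [180.0, -0.0, 90.6]
ft_force: [0.7, 0.5, 0.2]
width: 45.3
```

```bash
python3 - <<'E'
from pinfit import *
s=read_state();print(s["position"],s["ft_force"],s["ft_torque"],s["width"])
a=get_image("scene");w=get_image("wrist")
cv2.imwrite("pics/s10.png",np.hstack([cv2.resize(a[210:290,240:320],(400,400),interpolation=2),cv2.resize(w[100:300,155:355],(400,400),interpolation=2)]))
E
```

```text
[593.02947967  68.21096057  92.70440239] [0.69246511 0.47707273 0.19034889] [-0.03818274  0.00144297 -0.00427859] 45.2849850181707
```

View pics/s10.png

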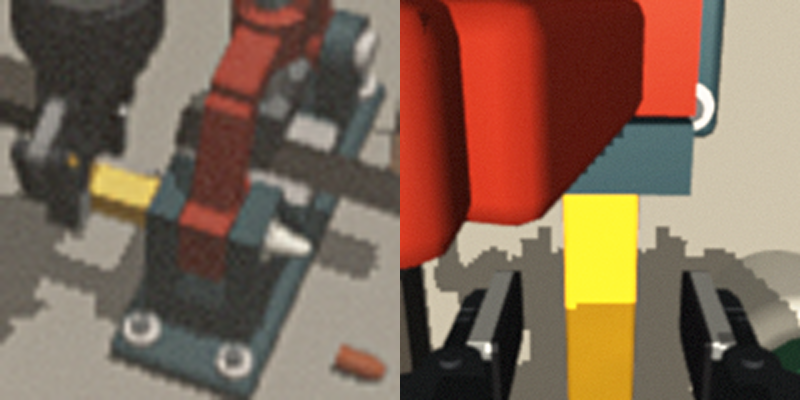

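The pin is free and still home. I'll retreat upwards, then away from the vise.

Call:
jog_arm --increments '[[[0, 0, -0.5, 0, 4.5], [0, 0, -1, 0, 4.5], [0, 0, -1.5, 0, 4.5], [0, 0, -2, 0, 4.5], [0, 0, -2, 0, 4.5], [0, 0, -2, 0, 4.5], [-1, 0, -2, 0, 4.5], [-2, 0, -2, 0, 4.5], [-2, 0, -2, 0, 4.5], [-2, 0, -1, 0, 4.5], [-2, 0, 0, 0, 4.5], [-2, 0, 0, 0, 4.5], [-2, 0, 0, 0, 4.5], [0, 0, 0, 0, 4.5], [0, 0, 0, 0, 4.5]]]'

```text
t: 23.4
position: [594.5, -61.6, 253.6]
orientation: [179.9, -0.0, 90.6]
ft_force: [0.4, 0.5, -0.4]
width: 44.8
```

```bash
python3 - <<'E'
from pinfit import *
s=read_state();print(s["position"],s["ft_force"])
c=cam("wrist");w=get_image("wrist");a=get_image("scene");b=get_image("side")
pickle.dump(c,open("w11.pkl","wb"));cv2.imwrite("pics/w11.png",w)
cv2.imwrite("pics/a11.png",a)
crop(w,150,0,330,150,4,"pics/c13.png")
cv2.imwrite("pics/s11.png",np.hstack([cv2.resize(a[200:300,230:330],(400,400),interpolation=2),cv2.resize(b[180:300,160:280],(400,400),interpolation=2)]))
E
```

```text
[594.45620961 -61.63476867 253.62970947] [ 0.41413437  0.52616567 -0.41764189]
```

View pics/c13.png

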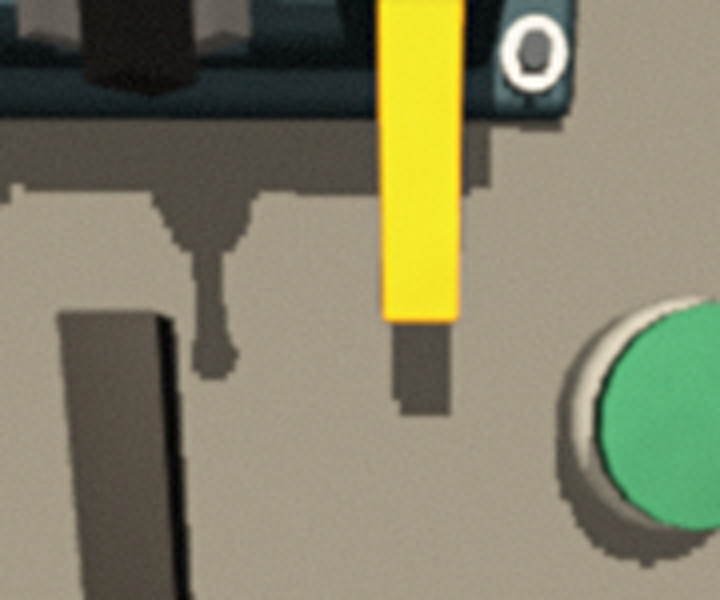

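View pics/s11.png

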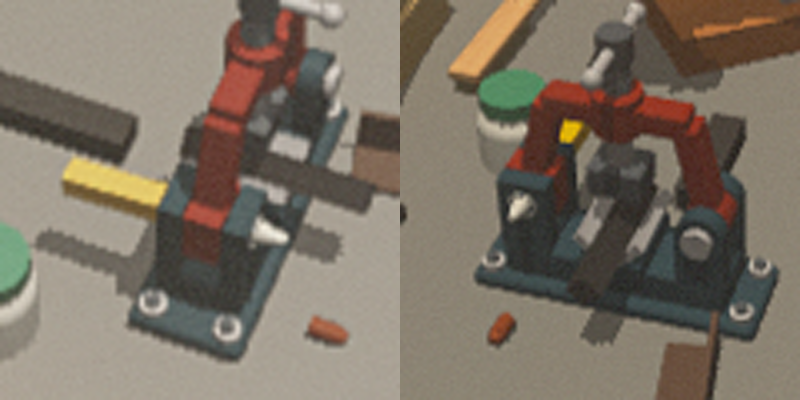

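View pics/a11.png

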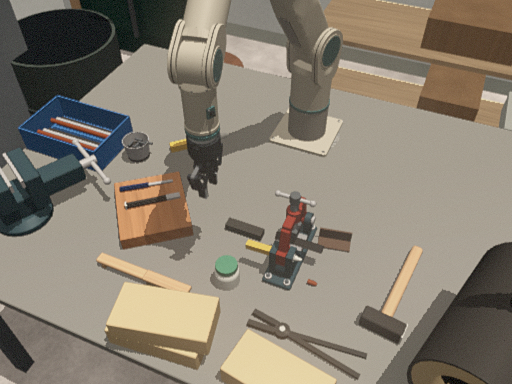

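```bash
python3 - <<'E'
from pinfit import *
W=pickle.load(open("w11.pkl","rb"))
print(onplane(W,[[150+421/4-.4,322/4-.4]],93),onplane(W,[[150+421/4-.4,322/4-.4]],90))
S=cam("scene")
# tip in s11 left crop (288,238)/4+(230,200); near/far ear bore
print(onplane(S,[[230+288/4-.4,200+238/4-.4]],84))
E
```

```text
[[593.64432691  37.95258591  93.        ]] [[593.64216908  38.1330131   90.        ]]
[[588.33656097 189.21891173  84.        ]]
```

```bash
python3 -c "
from workcell import *
print(close_job())"
```

```text
the job is handed in; nothing more can be done
None
```

The yoke is shut and the new pin is home through both ears. The old stub is out on the bench. I handed the job in at about 23.5 s of the 54 s allowed, with the gripper open and clear of everything.

**What I did**
- I pushed the yoke shut from the hinge side until it reached its hard stop.
- I took the yellow-handled pin from the block. It measured 69.5 mm grip and 81.5 mm shank; the look-alike loose on the bench was about 203 mm long.
- I pushed it in from world −y, the side away from the stub. It drove the stub out of the far ear before the shoulder reached home.
- I released the pin and backed away.

**What the last checks showed**
- **Shoulder:** the arm stopped where I had predicted home, and the force then rose to 9 N with almost no further movement. In the wrist picture the yellow grip met the ear, before and after release.
- **Position after release:** the back of the grip is at y ≈ 38 mm, which puts the shoulder at about 108 mm. The ear face had been measured at 107.6 to 108.8 mm.
- **Tip:** it stands out of the far ear at y ≈ 189 mm against 190.7 mm expected. The x from that same reading was about 5 mm off the bore axis, which I put down to a rough one-camera estimate.
- **Other objects:** in the last scene picture the bar, chisel, punch, flux jar and other tools look to be where they were.

The pin droops slightly in the bore's clearance, and the side camera's heights were about 2 pixels off throughout.

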